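# Impact sockets back on their rail by size

## Task

Put the four loose impact sockets back on the socket rail in order of size: one standing upright in the middle of each black pad, the thickest next to the ball handle at the end of the rail and each next one thinner, down to the thinnest at the far end. Leave the little glass jar standing where it is.

Things in the scene. Friction and masses are not known exactly. Their poses are not given: they have to be found in the camera images.
- socket_28: impact socket, bright bare steel, a plain round cylinder 28 mm in diameter and 60 mm tall with a round bore in its top, standing upright on the bench (0.1 to 0.5 kg). Origin: centre of its underside; z up along its axis. The four sockets are alike but for their diameters: 28, 37, 46 and 55 mm
- socket_37: impact socket, bright bare steel, a plain round cylinder 37 mm in diameter and 60 mm tall with a round bore in its top, standing upright on the bench (0.1 to 0.5 kg). Origin: centre of its underside; z up along its axis. The four sockets are alike but for their diameters: 28, 37, 46 and 55 mm
- socket_46: impact socket, bright bare steel, a plain round cylinder 46 mm in diameter and 60 mm tall with a round bore in its top, standing upright on the bench (0.1 to 0.5 kg). Origin: centre of its underside; z up along its axis. The four sockets are alike but for their diameters: 28, 37, 46 and 55 mm
- socket_55: impact socket, bright bare steel, a plain round cylinder 55 mm in diameter and 60 mm tall with a round bore in its top, standing upright on the bench (0.1 to 0.5 kg). Origin: centre of its underside; z up along its axis. The four sockets are alike but for their diameters: 28, 37, 46 and 55 mm
- pad1: flat round black rubber pad, 68 mm in diameter, 2 mm thick, on the aluminium socket rail. Origin: centre of its underside, 8 mm above the bench; its top is 10 mm above the bench. z up, y along the rail. The rail (410 x 74 mm, 8 mm thick, fixed, lying left-right across the bench, up to 0.2 rad askew) carries four pads in a row 75 mm apart, pad1, pad2, pad3, pad4 in order from the robot's right to its left; this is number 1
- pad2: flat round black rubber pad, 68 mm in diameter, 2 mm thick, on the aluminium socket rail. Origin: centre of its underside, 8 mm above the bench; its top is 10 mm above the bench. z up, y along the rail. The rail (410 x 74 mm, 8 mm thick, fixed, lying left-right across the bench, up to 0.2 rad askew) carries four pads in a row 75 mm apart, pad1, pad2, pad3, pad4 in order from the robot's right to its left; this is number 2
- pad3: flat round black rubber pad, 68 mm in diameter, 2 mm thick, on the aluminium socket rail. Origin: centre of its underside, 8 mm above the bench; its top is 10 mm above the bench. z up, y along the rail. The rail (410 x 74 mm, 8 mm thick, fixed, lying left-right across the bench, up to 0.2 rad askew) carries four pads in a row 75 mm apart, pad1, pad2, pad3, pad4 in order from the robot's right to its left; this is number 3
- pad4: flat round black rubber pad, 68 mm in diameter, 2 mm thick, on the aluminium socket rail. Origin: centre of its underside, 8 mm above the bench; its top is 10 mm above the bench. z up, y along the rail. The rail (410 x 74 mm, 8 mm thick, fixed, lying left-right across the bench, up to 0.2 rad askew) carries four pads in a row 75 mm apart, pad1, pad2, pad3, pad4 in order from the robot's right to its left; this is number 4
- handle: the rail's pull handle: a black ball 30 mm in diameter on a short steel stem, top 54 mm above the bench, fixed at one end of the rail (at either the right or the left end), 70 mm beyond the centre of the end pad. Origin: foot of the stem, on the rail, 8 mm above the bench. The other end of the rail has only a flat steel button
- jar: small closed amber glass jar with a black lid, 42 mm in diameter, 65 mm tall, standing in the row among the sockets. Origin: centre of its underside. A small cardboard parts box (60 x 45 x 38 mm) stands in the same row. Neighbours in this row stand at least 90 mm apart, centre to centre, and nearly side by side as seen from the robot (along y), so there is the most finger room in front of and behind each socket
Mind the look-alikes: they are no part of the job. Leave any green look-alike of the socket_28 alone. Leave any green look-alike of the socket_55 alone.

How it is judged:
At the end, for the whole second after the job is handed in: All four sockets stand upright (within 0.1 rad) and at rest on the rail, each centred within 15 mm of its pad: 55 mm on the pad nearest the ball handle, then 46, 37 and 28 mm, whichever end the handle is at (height (world z) of socket_28 between 0.006 and 0.014 m and angle between each of socket_28, socket_37, socket_46, socket_55's own z axis and vertical below 0.1 rad and linear speed of each of socket_28, socket_37, socket_46, socket_55 below 0.02 m/s and height (world z) of socket_37 between 0.006 and 0.014 m and height (world z) of socket_46 between 0.006 and 0.014 m and height (world z) of socket_55 between 0.006 and 0.014 m and ((horizontal distance between handle and pad4 below 0.12 m and horizontal distance between socket_28 and pad1 below 0.015 m and horizontal distance between socket_37 and pad2 below 0.015 m and horizontal distance between socket_46 and pad3 below 0.015 m and horizontal distance between socket_55 and pad4 below 0.015 m) or (horizontal distance between handle and pad1 below 0.12 m and horizontal distance between socket_28 and pad4 below 0.015 m and horizontal distance between socket_37 and pad3 below 0.015 m and horizontal distance between socket_46 and pad2 below 0.015 m and horizontal distance between socket_55 and pad1 below 0.015 m))); the robot touches nothing.
It fails at once if the glass jar is shifted by more than 30 mm or tipped over (distance of jar from where it was at the start of the episode above 0.03 m or angle between jar's own z axis and vertical above 0.4 rad).
It also fails if it takes over 106 s, if anything falls off the work surface, if the arm or the gripper's body presses on something with over 40 N, if the wrist force passes 120 N, or if a joint passes its speed limit or range.

## Robot

A 6-joint arm with a two-finger parallel gripper is mounted at the origin on the work surface. World frame = base frame: x ahead of the robot, y to its left, z up, the work surface at z = 0. Lengths are in m, angles in rad, forces in N, time in s.
With the tool pointing down it reaches from about 0.3 to 0.775 m from the base axis. Payload 14.6 kg.
Tool frame: the origin (TCP) lies at the very end of the fingers, on their centre line; the grasp point (between the pads) lies 19 mm behind it; z points along the fingers, y is the line along which they close (so a half turn about z gives the same grasp; the last joint's range is limited). The gripper opens to 94 mm and grips with 3 to 60 N. Pads are 16 mm wide; open, the fingers measure 119 mm over their backs; the gripper's body (75 mm by 177 mm) begins 78 mm behind the grasp point.
Start: joints at [1.268, 0.3, 1.521, -0, 1.321, -0.067], TCP at [0.128, 0.535, 0.205] pointing down, gripper open.
Joint ranges: [-3.03, 3.03], [-0.79, 2.21], [0.23, 2.52], [-1.04, 4.18], [0, 3.07], [-2.55, 2.55]. Speed limits (rad/s): [2.22, 2.22, 2.57, 3.14, 3.14, 3.14].

## Interface

Orientations are given as [roll, pitch, yaw] about the fixed x, y, z axes, in that order (R = Rz(yaw) Ry(pitch) Rx(roll)).
In Python, from station import telemetry, cams, hand_in, nets gives the robot as it stands.
- The arm moves only by the tool move_arm, never from a script. Its argument "increments" is a list of rows, each a list of 4 numbers: the shift along the tool's x, y, z in m, then the turn about the tool's z in rad. In form: [[tx, ty, tz, roll], ...]. A call has 1 to 20 rows; each row shifts and turns the commanded pose from where the row before left it, along the tool's axes as they then stand; what a row does not reach is not made up. A row lasts 1/8 s, in which the tool goes at most 62.5 mm and 10.7 degrees, less where a joint would pass 70% of its speed; a pose out of reach is approached as far as the arm can. A call is refused whole if a number of a shift passes 0.0625 or a number of a turn 0.188, either way. A call with a gripper value outside its range is refused whole. "grip" is the opening, from 0 (shut) to 1 (fully open), set as the call begins (left out, the last holds). The fingers move at their own pace and stop on an object; "force" is the grip in N (left out, the last holds). Time passes only in rows, so rows that do not move let the fingers close. It gives the time, the measured TCP pose, the force, the opening and the grip force at its end, in the units of the state.
- telemetry.get_obs(): the state, without advancing time (a new reading comes with each control period).
- cams.camera(name): name is "side" or "top"; returns the picture (480x640x3 uint8, blue, green, red); there is no depth.
- cams.camera_model(name): a dict with "intrinsics" (3x3 intrinsics, pixels), "xyz" and "attitude" of the camera in the world. Camera axes: x right, y up, looking along -z (the intrinsics and any distortion apply to the point x, -y, -z); pixel columns grow to the right and rows downward; lengths in m; the calibration is good to about 2 mm. A picture is of the moment at which its call begins. camera_model takes no time and is no camera call.
- hand_in(): hands the job in; it is judged then, once.
Trained networks look in the newest picture that a camera, given by its name, has taken for a name from the list of things; names that differ only in an ending like _2 or _b are one class to them, and where a whole thing is asked for, a point or a joint stands for the part that bears it (a point fixed in the world has none). Each returns a list of dicts, best first, with "conf" (0 to 1); they miss things now and then, are a little off and sometimes report something else, mostly with a low value. They report only what shows in the picture. A call takes as long as a camera call. They do not tell look-alikes from the thing itself.
- nets.search_frame(camera, query): "extent" ([left, top, right, bottom] in pixels, round what is visible of it).
- nets.mark_of(camera, query): "centre" ([column, row] in pixels: a listed point, or the origin of a listed thing).
The state is a dict: "time_s": time; "qpos": joint angles; "joint_vel": joint speeds; "tau": joint torques, N m; "ee_pos": TCP position; "eef_rot": TCP orientation; "force": force on the tool from outside, world axes, zero at the start; "moment": the same for the moment, N m; "grip_width": finger opening in m; "grip_force": force on a finger pad.
Only numpy, scipy, OpenCV 4.12 (cv2) and the standard library are available. Lean on these libraries where they do the work, as an engineer would, in place of code of your own. Each camera call takes 0.05 s, during which the arm holds its last target. There are 200 camera calls.

## Working session

There is one attempt and no reset: what is moved stays moved. The work goes in short steps, Python scripts to look and compute and a tool call to move; the robot and the scene stay as the last step left them, time stands still between calls to the robot, and variables do not carry over. Pictures are saved under pics/ and viewed, at most 14 in all, crops included, and the job is handed in when it is done.

Besides the shell and the picture viewer there is one more tool, called after "Request:" as name([rows], argument=value, ...), one row to a line, values as JSON. move_arm: Moves the arm, as the interface text tells. Its arguments: {"type":"object","properties":{"increments":{"type":"array"},"grip":{"type":"number"},"force":{"type":"number"}},"required":["increments"]}

```bash
mkdir -p pics
cat > h.py <<'E'
import numpy as np, cv2
from station import telemetry, cams, hand_in, nets
from scipy.spatial.transform import Rotation as R
def ray(cam,px):
    m=cams.camera_model(cam);K=np.array(m["intrinsics"]);a=np.array(m["attitude"],float)
    Rm=a if a.shape==(3,3) else R.from_euler('xyz',a).as_matrix()
    d=np.linalg.inv(K)@np.array([px[0],px[1],1.]);d=np.array([d[0],-d[1],-d[2]])
    return np.array(m["xyz"]),Rm@d
def at_z(cam,px,z):
    o,d=ray(cam,px);return o+d*(z-o[2])/d[2]
def proj(cam,p):
    m=cams.camera_model(cam);K=np.array(m["intrinsics"]);a=np.array(m["attitude"],float)
    Rm=a if a.shape==(3,3) else R.from_euler('xyz',a).as_matrix()
    c=Rm.T@(np.array(p)-np.array(m["xyz"]));u=K@np.array([c[0],-c[1],-c[2]]);return u[:2]/u[2]
E
python3 - <<'E'
from h import *
for c in("top","side"):
    cv2.imwrite(f"pics/{c}0.png",cams.camera(c));print(c,cams.camera_model(c))
print(telemetry.get_obs())
for q in["socket_28","socket_55","pad1","handle","jar"]:
    for f,k in((nets.search_frame,"extent"),(nets.mark_of,"centre")):
        print(q,k,[(round(r["conf"],2),np.round(r[k]).tolist(),(np.round(at_z("top",r[k],0),3).tolist() if k=="centre" else "")) for r in f("top",q)])
E
```

```text
top {'intrinsics': array([[454.64708485,   0.        , 322.6438826 ],
       [  0.        , 454.64708485, 234.64427354],
       [  0.        ,   0.        ,   1.        ]]), 'xyz': array([ 0.43777498, -0.00641889,  0.77440325]), 'attitude': array([ 0.11700347,  0.02377483, -1.59004619])}
side {'intrinsics': array([[554.41715639,   0.        , 314.18162584],
       [  0.        , 554.41715639, 236.87548122],
       [  0.        ,   0.        ,   1.        ]]), 'xyz': array([0.35419176, 0.66313309, 0.60196021]), 'attitude': array([ 0.85323131,  0.00417902, -2.9123603 ])}
{'time_s': 0.1, 'qpos': array([ 1.26842207e+00,  3.00396049e-01,  1.52155407e+00,  8.33234931e-06,
        1.32070359e+00, -6.66009527e-02]), 'joint_vel': array([ 0.00153885, -0.00106322, -0.00297191,  0.00106032, -0.00202735,
       -0.00217609]), 'tau': array([ 1.25610241e-03, -5.32648838e+01, -3.53285909e+01,  7.09965988e-02,
        2.34872400e-02, -7.58294777e-05]), 'ee_pos': array([0.12840343, 0.53454286, 0.20493893]), 'eef_rot': array([-3.14053449e+00, -7.86681834e-05,  2.90581724e+00]), 'force': array([-0.39283
[... 1164 characters left out ...]
9, 0.0]), (0.67, [260.0, 299.0], [0.422, 0.118, 0.0]), (0.56, [226.0, 266.0], [0.478, 0.177, 0.0])]
pad1 extent [(0.97, [304.0, 164.0, 344.0, 199.0], ''), (0.72, [216.0, 167.0, 262.0, 200.0], ''), (0.7, [263.0, 162.0, 301.0, 203.0], ''), (0.68, [350.0, 158.0, 387.0, 199.0], '')]
pad1 centre [(0.94, [325.0, 183.0], [0.62, 0.005, 0.0]), (0.87, [370.0, 179.0], [0.625, -0.074, 0.0]), (0.84, [237.0, 184.0], [0.621, 0.158, 0.0]), (0.63, [282.0, 182.0], [0.623, 0.078, 0.0])]
handle extent [(0.61, [187.0, 172.0, 203.0, 189.0], '')]
handle centre [(0.5, [203.0, 187.0], [0.617, 0.218, 0.0])]
jar extent [(0.66, [350.0, 237.0, 374.0, 262.0], '')]
jar centre [(0.81, [360.0, 252.0], [0.497, -0.052, 0.0])]
```

View pics/top0.png

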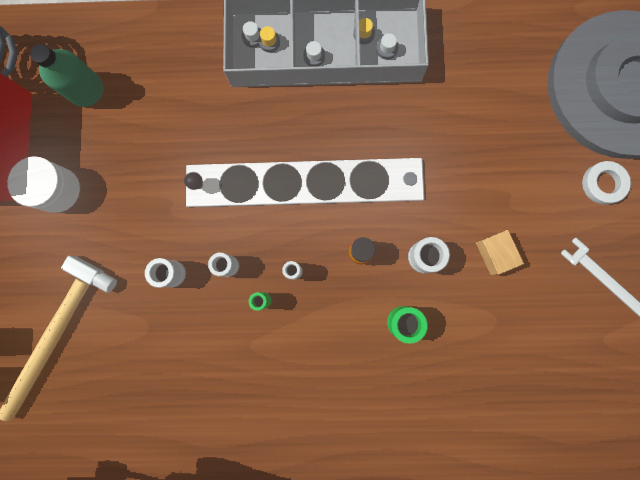

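View pics/side0.png

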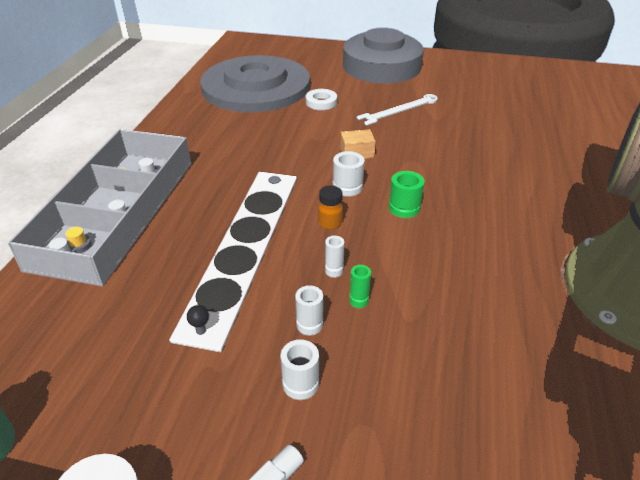

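The top view shows the rail with its ball handle on the left (193,181), so the order from pad4 at (239,184) to pad1 at (370,180) is 55, 46, 37, 28. The steel sockets are at (165,273), (223,265), (291,270) and (430,255). The jar is at (362,250), the box at (500,252), and the green look-alikes at (259,301) and (408,325) stay put. Next I'll fit cylinder silhouettes to get diameters and positions.

```bash
cat > fit.py <<'E'
from h import *
from scipy.optimize import minimize
T=np.linspace(0,2*np.pi,40)
def hull(cam,x,y,d,z0=0,S=4):
    P=[proj(cam,[x+d/2*np.cos(t),y+d/2*np.sin(t),z]) for z in(z0,z0+.06) for t in T]
    return cv2.convexHull((np.array(P)*S).astype(np.float32)).astype(np.int32)
def mask(img):
    hsv=cv2.cvtColor(img,cv2.COLOR_BGR2HSV)
    return ((hsv[...,1]<50)&(hsv[...,2]>110)).astype(np.uint8)
def blob(img,px):
    m=mask(img);n,l,st,c=cv2.connectedComponentsWithStats(m)
    r=28;u,v=map(int,px);w=l[v-r:v+r,u-r:u+r]
    if not w.any(): return None
    k=np.bincount(w[w>0]).argmax();b=np.zeros_like(m)
    pts=cv2.findNonZero((l==k).astype(np.uint8));cv2.fillPoly(b,[cv2.convexHull(pts)],1);return b
def fit(imgs,guess,z0=0,d0=.045):
    bl={c:blob(i,proj(c,[*guess,z0+.03])) for c,i in imgs.items()}
    bl={c:cv2.resize(b,None,fx=4,fy=4,interpolation=cv2.INTER_NEAREST) for c,b in bl.items()}
    def cost(p):
        s=0
        for c,b in bl.items():
            m=np.zeros_like(b);cv2.fillPoly(m,[hull(c,p[0],p[1],p[2],z0)],1)
            s+=1-(m&b).sum()/(m|b).sum()
        return s
    g=np.array([*guess,d0]);sx=np.array([[0,0,0],[.01,0,0],[0,.01,0],[0,0,.01]])+g
    r=minimize(cost,g,method="Nelder-Mead",options=dict(initial_simplex=sx,xatol=2e-4,fatol=1e-4));return r.x,r.fun
E
python3 - <<'E'
from fit import *
im={c:cams.camera(c) for c in("top","side")}
for n,px in dict(A=(165,273),B=(223,265),C=(291,270),D=(430,255)).items():
    g=at_z("top",px,.06)[:2]
    for cs in(["top"],["side"],["top","side"]):
        x,f=fit({c:im[c] for c in cs},g);print(n,cs,np.round(x*1000,1),round(f,3))
# pads
g=cv2.cvtColor(im["top"],cv2.COLOR_BGR2GRAY)
n,l,st,c=cv2.connectedComponentsWithStats((g<90).astype(np.uint8))
for i in range(1,n):
    if 600<st[i,4]<2500 and 150<c[i][1]<210: print("pad",st[i],np.round(at_z("top",c[i],.01),4))
s=cv2.cvtColor(im["side"],cv2.COLOR_BGR2GRAY)
n,l,st,c=cv2.connectedComponentsWithStats((s<90).astype(np.uint8))
for i in range(1,n):
    if 400<st[i,4]<2500 and 150<c[i][1]<330 and 190<c[i][0]<290: print("padS",st[i],np.round(at_z("side",c[i],.01),4))
for p in((193,181),): print("ball",at_z("top",p,.039))
print("jar",at_z("top",(362,250),.065))
cv2.imwrite("pics/crop.png",cv2.resize(im["top"][150:350,130:450],None,fx=2.4,fy=2.4,interpolation=cv2.INTER_CUBIC))
E
```

```text
Traceback (most recent call last):
  File "fit.py", line 26, in fit
    r=minimize(cost,g,method="Nelder-Mead",options=dict(initial_simplex=sx,xatol=2e-4,fatol=1e-4));return r.x,r.fun
  File "fit.py", line 22, in cost
    m=np.zeros_like(b);cv2.fillPoly(m,[hull(c,p[0],p[1],p[2],z0)],1)
                                       ~~~~^^^^^^^^^^^^^^^^^^^^^
  File "fit.py", line 5, in hull
    P=[proj(cam,[x+d/2*np.cos(t),y+d/2*np.sin(t),z]) for z in(z0,z0+.06) for t in T]
       ~~~~^^^^^^^^^^^^^^^^^^^^^^^^^^^^^^^^^^^^^^^^^
  File "h.py", line 12, in proj
    m=cams.camera_model(cam);K=np.array(m["intrinsics"]);a=np.array(m["attitude"],float)
ValueError: time passes only in moves, steps and waits
```

```bash
python3 - <<'E'
s=open('h.py').read()
s=s.replace("def ray","CM={c:cams.camera_model(c) for c in('top','side')}\ndef ray",1).replace("m=cams.camera_model(cam)","m=CM[cam]")
open('h.py','w').write(s)
E
python3 - <<'E'
from fit import *
im={c:cams.camera(c) for c in("top","side")}
cv2.imwrite("pics/crop.png",cv2.resize(im["top"][150:350,130:450],None,fx=2.4,fy=2.4,interpolation=cv2.INTER_CUBIC))
for n,px in dict(A=(165,273),B=(223,265),C=(291,270),D=(430,255)).items():
    g=at_z("top",px,.06)[:2]
    for cs in(["top"],["side"],["top","side"]):
        x,f=fit({c:im[c] for c in cs},g);print(n,cs,np.round(x*1000,1),round(f,3))
for cam,bx in(("top",(190,400,150,210)),("side",(190,290,180,320))):
    g=cv2.cvtColor(im[cam],cv2.COLOR_BGR2GRAY)
    n,l,st,c=cv2.connectedComponentsWithStats((g<90).astype(np.uint8))
    for i in range(1,n):
        if 400<st[i,4]<2500 and bx[0]<c[i][0]<bx[1] and bx[2]<c[i][1]<bx[3]: print("pad",cam,st[i],np.round(at_z(cam,c[i],.01),4))
print("ball",at_z("top",(193,181),.039),"jar",at_z("top",(362,250),.065))
E
```

```text
A ['top'] [467.5 269.2  45.9] 0.035
A ['side'] [465.8 271.6  46.4] 0.02
A ['top', 'side'] [466.7 270.1  46.5] 0.108
B ['top'] [478.7 172.9  37. ] 0.035
B ['side'] [477.2 175.5  37.8] 0.03
B ['top', 'side'] [478.1 172.9  37.5] 0.13
C ['top'] [467.7  60.2  27.4] 0.043
C ['side'] [464.9  63.1  28.7] 0.034
C ['top', 'side'] [467.1  60.   27.8] 0.208
D ['top'] [ 487.  -161.9   55.8] 0.025
D ['side'] [ 484.7 -157.1   55.1] 0.039
D ['top', 'side'] [ 486.2 -161.6   55.9] 0.132
pad side [245 192  37  22 644] [ 0.6188 -0.066   0.01  ]
pad side [230 217  40  26 780] [0.6186 0.0085 0.01  ]
pad side [214 246  43  29 942] [0.6182 0.0832 0.01  ]
pad side [ 187  278   54   56 1545] [0.621  0.1701 0.01  ]
ball [0.61915239 0.22334987 0.039     ] jar [ 0.49598819 -0.05217375  0.065     ]
```

View pics/crop.png

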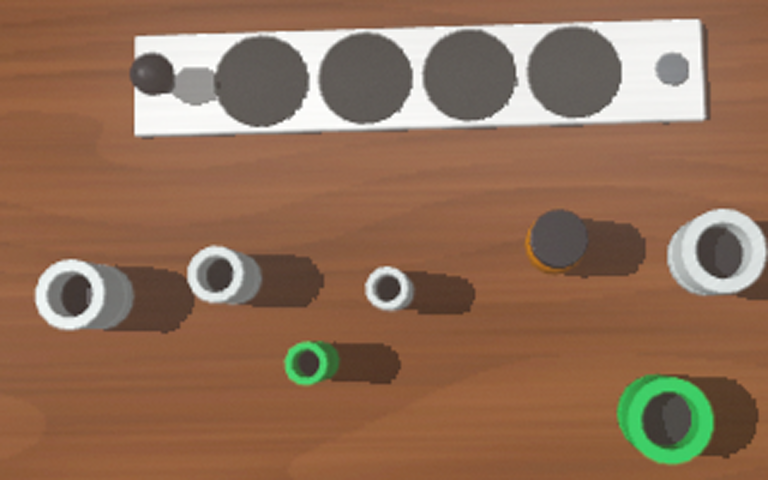

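The enlarged crop confirms four bare steel sockets by fit: D (430,255) is 55, A (165,273) is 46, B (223,265) is 37 and C (291,270) is 28. Both green ones are left alone. First I turn the tool to close along world x and move over A.

Request:
move_arm([
  [0, 0, 0, 0.167],
  [0, 0, 0, 0.167],
  [0, 0, 0, 0.167],
  [0, 0, 0, 0.167],
  [0, 0, 0, 0.167],
  [0, 0, 0, 0.167],
  [0, 0, 0, 0.167],
  [0, 0, 0, 0.166],
  [-0.0265, 0.0339, 0, 0],
  [-0.0265, 0.0339, 0, 0],
  [-0.0265, 0.0339, 0, 0],
  [-0.0265, 0.0339, 0, 0],
  [-0.0265, 0.0339, 0, 0],
  [-0.0265, 0.0339, 0, 0],
  [-0.0265, 0.0339, 0, 0],
  [-0.0265, 0.0339, 0, 0],
  [-0.0265, 0.0339, 0, 0],
  [-0.0265, 0.0339, 0, 0],
], grip=1, force=25)

```text
time_s: 3.05
ee_pos: [0.4685, 0.2688, 0.2056]
eef_rot: [3.141, -0.0, 1.571]
force: [-0.7, 0.3, 0.1]
grip_width: 0.094
grip_force: 0.0
```

Run:
```python
from h import *
im=cams.camera("side")
for q in nets.mark_of("side","pad1"): print("side",round(q["conf"],2),np.round(at_z("side",q["centre"],.008),4))
t=cv2.imread("pics/top0.png");g=cv2.cvtColor(t,cv2.COLOR_BGR2GRAY)
for th in(100,120,140):
    n,l,st,c=cv2.connectedComponentsWithStats((g[155:210,215:395]<th).astype(np.uint8))
    for i in range(1,n):
        if 700<st[i,4]<2500: print(th,st[i],np.round(at_z("top",c[i]+[215,155],.01),4))
o=telemetry.get_obs();print(o["time_s"],o["ee_pos"],o["eef_rot"])
```

```text
side 0.87 [0.6192 0.0076 0.008 ]
side 0.78 [0.6256 0.0802 0.008 ]
side 0.7 [0.6205 0.1577 0.008 ]
side 0.56 [ 0.6126 -0.0662  0.008 ]
100 [ 136    7   37   37 1091] [ 0.6209 -0.0713  0.01  ]
100 [  49    9   37   37 1080] [0.6201 0.0783 0.01  ]
100 [  92    8   38   37 1095] [0.6206 0.0034 0.01  ]
100 [   5   11   38   37 1081] [0.6198 0.1532 0.01  ]
120 [   0    0  180    9 1089] [0.6632 0.0623 0.01  ]
120 [ 135    7   39   37 1134] [ 0.6208 -0.0713  0.01  ]
120 [  48    9   39   37 1117] [0.6201 0.0784 0.01  ]
120 [  92    8   38   37 1123] [0.6205 0.0036 0.01  ]
120 [   4   10   39   38 1119] [0.6197 0.1536 0.01  ]
120 [  0  47 180   8 907] [0.5776 0.0325 0.01  ]
140 [   0    0  180    9 1132] [0.663  0.0612 0.01  ]
140 [ 135    6   39   38 1156] [ 0.621  -0.0712  0.01  ]
140 [  48    9   39   38 1142] [0.6203 0.0784 0.01  ]
140 [  91    8   39   37 1142] [0.6206 0.0036 0.01  ]
140 [   4   10   40   38 1146] [0.6198 0.1535 0.01  ]
140 [   0   46  180    9 1120] [0.577  0.0201 0.01  ]
3.15 [0.46972458 0.26748082 0.20516712] [3.14147688e+00 4.68062156e-04 1.56749198e+00]
```

Request:
move_arm([
  [0, 0, 0.03, 0],
  [0, 0, 0.035, 0],
  [0, 0, 0.035, 0],
  [0, 0, 0.035, 0],
  [0, 0, 0.03, 0],
  [0, 0, 0.018, 0],
  [0, 0, 0, 0],
  [0, 0, 0, 0],
])

```text
time_s: 4.15
ee_pos: [0.468, 0.2702, 0.0236]
eef_rot: [3.14, -0.001, 1.571]
force: [0.6, 1.1, 0.7]
grip_width: 0.094
grip_force: 0.0
```

Request:
move_arm([
  [0, 0, 0, 0],
  [0, 0, 0, 0],
  [0, 0, 0, 0],
  [0, 0, 0, 0],
  [0, 0, 0, 0],
  [0, 0, 0, 0],
  [0, 0, -0.01, 0],
  [0, 0, -0.01, 0],
], grip=0, force=25)

```text
time_s: 5.15
ee_pos: [0.4674, 0.2697, 0.0431]
eef_rot: [-3.141, 0.0, 1.571]
force: [-0.7, -0.2, -2.8]
grip_width: 0.0457
grip_force: 25.0
```

Request:
move_arm([
  [0, 0, -0.022, 0],
  [0, 0, -0.022, 0],
  [0, 0, -0.022, 0],
  [0, 0, -0.022, 0],
  [-0.0237, 0.019, 0, 0],
  [-0.0237, 0.019, 0, 0],
  [-0.0237, 0.019, 0, 0],
  [-0.0237, 0.019, 0, 0],
  [-0.0237, 0.019, 0, 0],
  [-0.0237, 0.019, 0, 0],
  [-0.0237, 0.019, 0, 0],
  [-0.0237, 0.019, 0, 0],
  [0, 0, 0, 0],
  [0, 0, 0.025, 0],
  [0, 0, 0.025, 0],
  [0, 0, 0.02, 0],
  [0, 0, 0.015, 0],
  [0, 0, 0.008, 0],
  [0, 0, 0.003, 0],
  [0, 0, 0, 0],
])

```text
time_s: 7.65
ee_pos: [0.6197, 0.0802, 0.0348]
eef_rot: [3.141, -0.0, 1.571]
force: [0.9, 0.7, -3.3]
grip_width: 0.046
grip_force: 25.0
```

Request:
move_arm([
  [0, 0, 0.001, 0],
  [0, 0, 0.001, 0],
  [0, 0, 0, 0],
])

```text
time_s: 8.02
ee_pos: [0.6195, 0.0802, 0.0325]
eef_rot: [3.141, 0.0, 1.571]
force: [-0.5, -0.4, -3.3]
grip_width: 0.0456
grip_force: 25.0
```

Request:
move_arm([
  [0, 0, 0, 0],
  [0, 0, 0, 0],
  [0, 0, 0, 0],
  [0, 0, 0, 0],
  [0, 0, 0, 0],
  [0, 0, -0.02, 0],
  [0, 0, -0.03, 0],
  [0, 0, -0.03, 0],
  [0, 0, -0.02, 0],
], grip=1)

```text
time_s: 9.15
ee_pos: [0.62, 0.0802, 0.1357]
eef_rot: [3.139, -0.0, 1.571]
force: [0.5, -1.0, 0.3]
grip_width: 0.0941
grip_force: 0.0
```

Run:
```python
from fit import *
im={c:cams.camera(c) for c in("top","side")}
for c in im: cv2.imwrite(f"pics/{c}1.png",im[c])
o=telemetry.get_obs();print(o["time_s"],o["ee_pos"],o["force"],o["grip_width"])
```

```text
9.25 [0.62066977 0.08028507 0.1362078 ] [ 0.02003527 -0.39300266 -0.50996918] 0.09370578614580588
```

View pics/side1.png

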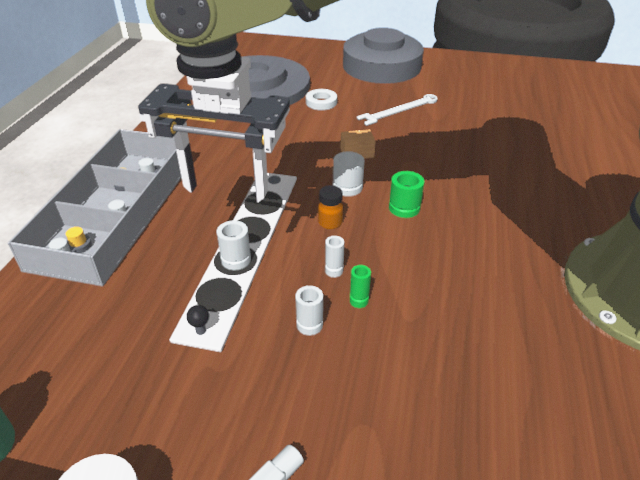

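The side view shows the 46 socket upright and centred on pad3 at (234,250). Next is B (37) to pad2.

Request:
move_arm([
  [0.0157, -0.0236, 0, 0],
  [0.0157, -0.0236, 0, 0],
  [0.0157, -0.0236, 0, 0],
  [0.0157, -0.0236, 0, 0],
  [0.0157, -0.0236, 0, 0],
  [0.0157, -0.0236, 0, 0],
  [0, 0, 0, 0],
  [0, 0, 0.03, 0],
  [0, 0, 0.03, 0],
  [0, 0, 0.03, 0],
  [0, 0, 0.015, 0],
  [0, 0, 0.005, 0],
  [0, 0, 0, 0],
  [0, 0, 0, 0],
])

```text
time_s: 11.0
ee_pos: [0.4784, 0.1745, 0.0233]
eef_rot: [3.14, -0.0, 1.571]
force: [0.3, -0.2, -0.2]
grip_width: 0.0938
grip_force: 0.0
```

Request:
move_arm([
  [0, 0, 0, 0],
  [0, 0, 0, 0],
  [0, 0, 0, 0],
  [0, 0, 0, 0],
  [0, 0, 0, 0],
  [0, 0, 0, 0],
  [0, 0, -0.02, 0],
  [0, 0, -0.03, 0],
  [0, 0, -0.03, 0],
  [0, 0, -0.03, 0],
  [0, 0, 0, 0],
], grip=0)

```text
time_s: 12.38
ee_pos: [0.4786, 0.1746, 0.1339]
eef_rot: [3.138, -0.001, 1.571]
force: [0.0, -0.5, -3.8]
grip_width: 0.0369
grip_force: 25.0
```

Request:
move_arm([
  [-0.021, 0.0177, 0, 0],
  [-0.021, 0.0177, 0, 0],
  [-0.021, 0.0177, 0, 0],
  [-0.021, 0.0177, 0, 0],
  [-0.021, 0.0177, 0, 0],
  [-0.021, 0.0177, 0, 0],
  [-0.021, 0.0177, 0, 0],
  [-0.021, 0.0177, 0, 0],
  [0, 0, 0, 0],
  [0, 0, 0.03, 0],
  [0, 0, 0.03, 0],
  [0, 0, 0.02, 0],
  [0, 0, 0.01, 0],
  [0, 0, 0.006, 0],
  [0, 0, 0.003, 0],
  [0, 0, 0.001, 0],
  [0, 0, 0, 0],
])

```text
time_s: 14.5
ee_pos: [0.6197, 0.0064, 0.0329]
eef_rot: [3.141, 0.0, 1.571]
force: [0.1, 0.7, -2.4]
grip_width: 0.0368
grip_force: 25.0
```

Request:
move_arm([
  [0, 0, 0, 0],
  [0, 0, 0, 0],
  [0, 0, 0, 0],
  [0, 0, 0, 0],
  [0, 0, 0, 0],
  [0, 0, -0.02, 0],
  [0, 0, -0.03, 0],
  [0, 0, -0.03, 0],
  [0, 0, -0.02, 0],
], grip=1)

```text
time_s: 15.62
ee_pos: [0.62, 0.0064, 0.1356]
eef_rot: [3.139, 0.0, 1.571]
force: [-0.1, 0.1, -0.9]
grip_width: 0.0943
grip_force: 0.0
```

Request:
move_arm([
  [0.0079, -0.0219, 0, 0],
  [0.0079, -0.0219, 0, 0],
  [0.0079, -0.0219, 0, 0],
  [0.0079, -0.0219, 0, 0],
  [0.0079, -0.0219, 0, 0],
  [0.0079, -0.0219, 0, 0],
  [0.0079, -0.0219, 0, 0],
  [0, 0, 0, 0],
  [0, 0, 0.03, 0],
  [0, 0, 0.03, 0],
  [0, 0, 0.03, 0],
  [0, 0, 0.015, 0],
  [0, 0, 0.005, 0],
  [0, 0, 0, 0],
  [0, 0, 0, 0],
])

```text
time_s: 17.5
ee_pos: [0.4668, 0.0617, 0.0233]
eef_rot: [3.14, -0.0, 1.571]
force: [0.5, -0.2, -1.3]
grip_width: 0.0937
grip_force: 0.0
```

Request:
move_arm([
  [0, 0, 0, 0],
  [0, 0, 0, 0],
  [0, 0, 0, 0],
  [0, 0, 0, 0],
  [0, 0, 0, 0],
  [0, 0, 0, 0],
  [0, 0, 0, 0],
  [0, 0, -0.02, 0],
  [0, 0, -0.03, 0],
  [0, 0, -0.03, 0],
  [0, 0, -0.03, 0],
  [0, 0, 0, 0],
], grip=0)

```text
time_s: 19.0
ee_pos: [0.467, 0.0617, 0.1339]
eef_rot: [3.138, -0.0, 1.571]
force: [-0.1, -0.7, -1.9]
grip_width: 0.0279
grip_force: 25.0
```

Request:
move_arm([
  [-0.0162, 0.0192, 0, 0],
  [-0.0162, 0.0192, 0, 0],
  [-0.0162, 0.0192, 0, 0],
  [-0.0162, 0.0192, 0, 0],
  [-0.0162, 0.0192, 0, 0],
  [-0.0162, 0.0192, 0, 0],
  [-0.0162, 0.0192, 0, 0],
  [-0.0162, 0.0192, 0, 0],
  [0, 0, 0, 0],
  [0, 0, 0.03, 0],
  [0, 0, 0.03, 0],
  [0, 0, 0.02, 0],
  [0, 0, 0.01, 0],
  [0, 0, 0.006, 0],
  [0, 0, 0.003, 0],
  [0, 0, 0.001, 0],
  [0, 0, 0, 0],
])

```text
time_s: 21.12
ee_pos: [0.62, -0.068, 0.0328]
eef_rot: [3.141, 0.0, 1.571]
force: [0.1, -0.6, -1.0]
grip_width: 0.0276
grip_force: 25.0
```

Request:
move_arm([
  [0, 0, 0, 0],
  [0, 0, 0, 0],
  [0, 0, 0, 0],
  [0, 0, 0, 0],
  [0, 0, 0, 0],
  [0, 0, 0, 0],
  [0, 0, -0.02, 0],
  [0, 0, -0.03, 0],
  [0, 0, -0.03, 0],
  [0, 0, -0.02, 0],
], grip=1)

```text
time_s: 22.38
ee_pos: [0.6203, -0.068, 0.1357]
eef_rot: [3.139, 0.0, 1.571]
force: [0.5, -0.5, -0.4]
grip_width: 0.0941
grip_force: 0.0
```

Request:
move_arm([
  [-0.0152, -0.0223, 0, 0],
  [-0.0152, -0.0223, 0, 0],
  [-0.0152, -0.0223, 0, 0],
  [-0.0152, -0.0223, 0, 0],
  [-0.0152, -0.0223, 0, 0],
  [-0.0152, -0.0223, 0, 0],
  [0, 0, 0, 0],
  [0, 0, 0, 0],
  [0, 0, 0.03, 0],
  [0, 0, 0.03, 0],
  [0, 0, 0.03, 0],
  [0, 0, 0.015, 0],
  [0, 0, 0.005, 0],
  [0, 0, 0, 0],
  [0, 0, 0, 0],
])

```text
time_s: 24.25
ee_pos: [0.4865, -0.1593, 0.0233]
eef_rot: [3.14, 0.001, 1.571]
force: [-0.1, 0.2, 0.4]
grip_width: 0.0932
grip_force: 0.0
```

Request:
move_arm([
  [0, 0, 0, 0],
  [0, 0, 0, 0],
  [0, 0, 0, 0],
  [0, 0, 0, 0],
  [0, 0, 0, 0],
  [0, 0, 0, 0],
  [0, 0, -0.02, 0],
  [0, 0, -0.03, 0],
  [0, 0, -0.03, 0],
  [0, 0, -0.04, 0],
  [0, 0, 0, 0],
], grip=0)

```text
time_s: 25.62
ee_pos: [0.4867, -0.1594, 0.1443]
eef_rot: [3.138, 0.001, 1.571]
force: [1.2, -0.6, -4.7]
grip_width: 0.0549
grip_force: 25.0
```

Request:
move_arm([
  [0.0287, 0.0121, 0, 0],
  [0.0287, 0.0121, 0, 0],
  [0.0287, 0.0121, 0, 0],
  [0.0287, 0.0121, 0, 0],
  [0.0287, 0.0121, 0, 0],
  [0.0287, 0.0121, 0, 0],
  [0.0287, 0.0121, 0, 0],
  [0.0287, 0.0121, 0, 0],
  [0.0287, 0.0121, 0, 0],
  [0.0287, 0.0121, 0, 0],
  [0.0287, 0.0121, 0, 0],
  [0, 0, 0, 0],
  [0, 0, 0.03, 0],
  [0, 0, 0.03, 0],
  [0, 0, 0.03, 0],
  [0, 0, 0.01, 0],
  [0, 0, 0.006, 0],
  [0, 0, 0.003, 0],
  [0, 0, 0.001, 0],
  [0, 0, 0, 0],
])

```text
time_s: 28.12
ee_pos: [0.6193, 0.1566, 0.033]
eef_rot: [3.141, -0.0, 1.571]
force: [-0.0, -1.0, -3.9]
grip_width: 0.0546
grip_force: 25.0
```

Request:
move_arm([
  [0, 0, 0, 0],
  [0, 0, 0, 0],
  [0, 0, 0, 0],
  [0, 0, 0, 0],
  [0, 0, 0, 0],
  [0, 0, 0, 0],
  [0, 0, -0.02, 0],
  [0, 0, -0.03, 0],
  [0, 0, -0.03, 0],
  [0, 0, -0.04, 0],
  [0, -0.04, -0.04, 0],
  [0, -0.04, 0, 0],
  [0, -0.04, 0, 0],
  [0, -0.04, 0, 0],
  [0, -0.04, 0, 0],
  [0, 0, 0, 0],
], grip=1)

```text
time_s: 30.12
ee_pos: [0.4178, 0.1567, 0.1942]
eef_rot: [3.139, -0.001, 1.572]
force: [0.2, 0.6, 0.1]
grip_width: 0.094
grip_force: 0.0
```

Run:
```python
from fit import *
im={c:cams.camera(c) for c in("top","side")}
v=np.hstack([im["top"][140:290,170:440],im["side"][160:360,160:400][:150]])
cv2.imwrite("pics/end.png",np.vstack([cv2.resize(im["top"][130:290,150:470],(800,400)),]))
cv2.imwrite("pics/ends.png",cv2.resize(im["side"][140:360,150:400],(680,598)))
o=telemetry.get_obs();print(o["time_s"],o["ee_pos"],o["force"],o["grip_width"])
```

```text
30.225 [0.41967586 0.15672258 0.1937842 ] [-0.11055708  0.21643383 -0.55750778] 0.09423527722218322
```

View pics/end.png

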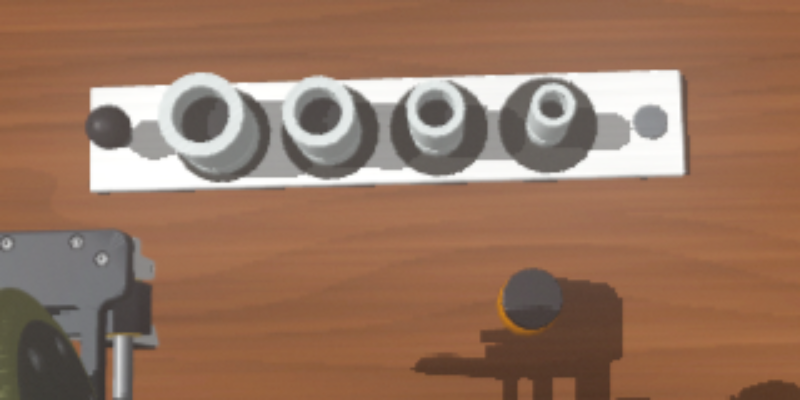

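View pics/ends.png

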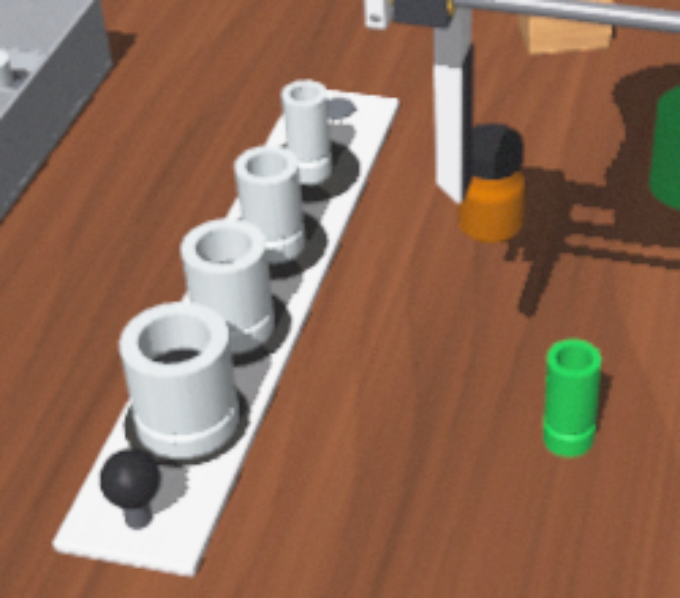

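Both final crops show the four sockets upright and centred on their pads, with the 55 next to the ball handle and the 28 at the button end. The jar is still standing and the gripper is clear of everything.

```bash
python3 -c "
from station import hand_in
print(hand_in())"
```

```text
the job is handed in; nothing more can be done
None
```

I handed the job in at about 30 s of the 106 s allowed. All four sockets stand upright on their pads, 55, 46, 37, 28 from the ball handle outward; the jar was not touched. The hand-in gave no verdict.

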